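# Sort the salvaged-screw tins by weight

### The job

The three small lidded tins of salvaged screws look alike but hold different amounts: pick up each one, feel how heavy it is, and stand it in the blue tray if it weighs more than 500 g or in the red tray if it weighs less. Keep the tins upright and set each one down on the tray floor rather than dropping it or stacking it, and leave the other things on the bench where they are.

Things in the scene. Friction and masses are not known exactly. Their poses are not given: they have to be found in the camera images.
- tin_a_center (a point): Centre (half-way up, 55 mm above its underside) of one of three identical-looking small round steel tins with white label and blue band, lid on, 64 mm across and 110 mm tall, standing upright on the bench; z axis up. It holds salvaged screws that do not shift: anything from 140 g (empty) to 900 g (full), different in every run and unrelated to its name or place; only its weight shows it. Its centre of mass is about at this point.
- tin_b_center (a point): Centre (half-way up, 55 mm above its underside) of one of three identical-looking small round steel tins with white label and blue band, lid on, 64 mm across and 110 mm tall, standing upright on the bench; z axis up. It holds salvaged screws that do not shift: anything from 140 g (empty) to 900 g (full), different in every run and unrelated to its name or place; only its weight shows it. Its centre of mass is about at this point.
- tin_c_center (a point): Centre (half-way up, 55 mm above its underside) of one of three identical-looking small round steel tins with white label and blue band, lid on, 64 mm across and 110 mm tall, standing upright on the bench; z axis up. It holds salvaged screws that do not shift: anything from 140 g (empty) to 900 g (full), different in every run and unrelated to its name or place; only its weight shows it. Its centre of mass is about at this point.
- tray_blue: Blue plastic tray fixed to the bench, for the heavy tins (over 500 g). A tin within 60 g of 500 g is accepted in either tray. 220 mm square outside, 210 mm inside, rim 25 mm high, floor 5 mm above the bench: room for all three tins, at 50 mm either side of the middle in x and y. Origin at the centre of its underside on the bench, x and y along its sides, z up. The trays stand left and right of the tins, and may change sides.
- tray_red: Red plastic tray fixed to the bench, for the light tins (under 500 g). A tin within 60 g of 500 g is accepted in either tray. 220 mm square outside, 210 mm inside, rim 25 mm high, floor 5 mm above the bench: room for all three tins, at 50 mm either side of the middle in x and y. Origin at the centre of its underside on the bench, x and y along its sides, z up. The trays stand left and right of the tins, and may change sides.
- can_black: Bystander, to be left alone: one-litre paint can, black with a pale band, 100 mm across, 125 mm tall. Origin at the centre of its underside.
- can_cream: Bystander, to be left alone: one-litre paint can, cream with a red band, 100 mm across, 125 mm tall. Origin at the centre of its underside.
- jar: Bystander, to be left alone: closed glass jar, 72 mm across, 100 mm tall. Origin at the centre of its underside.
- screwdriver: Bystander, to be left alone: screwdriver with orange handle lying flat, about 160 mm long, up to about 30 mm high. Origin at about the middle of its length.
- brush: Bystander, to be left alone: paint brush with brown wooden handle lying flat, about 160 mm long, up to about 30 mm high. Origin at about the middle of its length.
- tape: Bystander, to be left alone: roll of yellow tape lying flat, 70 mm across, 25 mm high. Origin at the centre of its underside.
Things that resemble listed ones, but are neither listed nor needed, are in the scene too. What is shaped like the part that bears tin_a_center but purple is not meant.

How it is judged (in metres and radians):
At the end, for the whole second after the job is handed in: Every tin stands upright (within 7 degrees), at rest and released, on the floor of a tray with its centre within 85 mm of the tray middle along each side: in the blue tray if it weighs over 500 g, in the red tray if under; a tin between 440 and 560 g may stand in either (((x of tin_a_center in the frame of tray_blue between -0.085 and 0.085 m and y of tin_a_center in the frame of tray_blue between -0.085 and 0.085 m and contact force between tin_a and tray_blue above 0.5 N and contact force between tin_a and tray_blue above 4.1664 N) or (x of tin_a_center in the frame of tray_red between -0.085 and 0.085 m and y of tin_a_center in the frame of tray_red between -0.085 and 0.085 m and contact force between tin_a and tray_red between 0.5 and 5.6436 N)) and height (world z) of each of tin_a_center, tin_b_center, tin_c_center below 0.066 m and angle between each of tin_a_center, tin_b_center, tin_c_center's own z axis and vertical below 0.12 rad and linear speed of each of tin_a, tin_b, tin_c below 0.02 m/s and ((x of tin_b_center in the frame of tray_blue between -0.085 and 0.085 m and y of tin_b_center in the frame of tray_blue between -0.085 and 0.085 m and contact force between tin_b and tray_blue above 0.5 N and contact force between tin_b and tray_blue above 4.1664 N) or (x of tin_b_center in the frame of tray_red between -0.085 and 0.085 m and y of tin_b_center in the frame of tray_red between -0.085 and 0.085 m and contact force between tin_b and tray_red between 0.5 and 5.6436 N)) and ((x of tin_c_center in the frame of tray_blue between -0.085 and 0.085 m and y of tin_c_center in the frame of tray_blue between -0.085 and 0.085 m and contact force between tin_c and tray_blue above 0.5 N and contact force between tin_c and tray_blue above 4.1664 N) or (x of tin_c_center in the frame of tray_red between -0.085 and 0.085 m and y of tin_c_center in the frame of tray_red between -0.085 and 0.085 m and contact force between tin_c and tray_red between 0.5 and 5.6436 N))); the robot touches nothing.
It fails at once if a tin is tipped by more than 40 degrees (angle between any of tin_a_center, tin_b_center, tin_c_center's own z axis and vertical above 0.7 rad).
It fails at once if a tin is dropped: let go with its underside more than 30 mm above the bench ((height (world z) of tin_a_center above 0.085 m and angle between tin_a_center's own z axis and vertical below 0.35 rad and contact force between tin_a and the fingers below 0.05 N) or (height (world z) of tin_b_center above 0.085 m and angle between tin_b_center's own z axis and vertical below 0.35 rad and contact force between tin_b and the fingers below 0.05 N) or (height (world z) of tin_c_center above 0.085 m and angle between tin_c_center's own z axis and vertical below 0.35 rad and contact force between tin_c and the fingers below 0.05 N)).
It fails at once if a bystander is moved by more than 30 mm (distance of any of can_black, can_cream, jar, screwdriver, brush, tape from where it was at the start of the episode above 0.03 m).
It also fails if it takes over 72 s, if anything falls off the work surface, if the arm or the gripper's body presses on something with over 40 N, if the wrist force passes 120 N, or if a joint passes its speed limit or range.

### The arm

A 6-joint arm with a two-finger parallel gripper is mounted at the origin on the work surface. World frame = base frame: x ahead of the robot, y to its left, z up, the work surface at z = 0. Lengths are in mm, angles in degrees, forces in N, time in s.
With the tool pointing down it reaches from about 300 to 850 mm from the base axis. Payload 4.2 kg.
Tool frame: the origin (TCP) lies midway between the tips of the shut fingers; the grasp point (between the pads) lies 19 mm behind it (env.grasp_offset is the distance from the TCP to the grasp point, in mm); z points along the fingers, y is the line along which they close (so a half turn about z gives the same grasp; the last joint's range is limited). The gripper opens to 91 mm and grips with 3 to 60 N. Pads are 32 mm wide; open, the fingers measure 118 mm over their backs; the gripper's body (76 mm by 178 mm) begins 60 mm behind the grasp point.
Start: joints at [-1.146, 18.312, 89.639, -0, 72.044, -1.146], TCP at [575.016, 0, 213.976] pointing down, gripper open.
Joint ranges: [-177.97, 177.97], [-48.28, 115.42], [12.27, 149.76], [-77.06, 257.06], [2.81, 150.46], [-146.56, 146.56]. Speed limits (degrees/s): [147.25, 147.25, 180, 180, 180, 180].

### API

Orientations are given as [roll, pitch, yaw] about the fixed x, y, z axes, in that order (R = Rz(yaw) Ry(pitch) Rx(roll)).
In Python, from workcell import env, optics gives the robot as it stands. The module is installed in compiled form; this text tells all that it offers.
- The arm moves only by the tool send_rows, never from a script. Its argument "targets" is a list that holds one entry, the list of rows, each a list of 7 numbers: the turn, a rotation vector about the world's x, y, z scaled (see below), then the shift along the world's x, y, z scaled (see below), then the closure, from -1 (fully open) to 1 (shut). In form: [[[rx, ry, rz, x, y, z, gripper], ...]]. A call has 1 to 12 rows; each row shifts and turns the commanded pose from where the row before left it; what a row does not reach is not made up. The controller multiplies each number of a shift by 0.2 m and each number of a turn by pi/2 rad. A row lasts 1/10 s, in which the tool goes at most 50 mm and 8.59 degrees, less where a joint would pass 70% of its speed; a pose out of reach is approached as far as the arm can. A call with a number of a shift or a turn outside -1 to 1 is refused whole. A call with a gripper value outside its range is refused whole. The fingers move at their own pace and stop on an object; "grip_force" is the grip in N (left out, the last holds). Time passes only in rows, so rows that do not move let the fingers close. It gives the time, the measured TCP pose, the force, the opening and the grip force at its end, in the units of the state.
- env.state(): the state, without advancing time (a new reading comes with each control period).
- optics.grab_frame(name): name is "scene" or "side" or "wrist"; returns (picture, depth): 400x640x3 uint8, red, green, blue; 400x640 float32, mm along the optical axis (not along the pixel's ray), 0 where there is no reading.
- optics.camera_info(name): a dict with "camera_matrix" (3x3 intrinsics, pixels), "k1" (the pictures are not rectified: a ray, as slopes to the right and down, at radius r is drawn at 1 + k1 r^2 times it, then the intrinsics apply), "R" (3x3) and "t" (3): a world point X has camera coordinates R X + t; the wrist camera has in their place "mount" (4x4, takes a point from camera to tool coordinates, whose origin is the TCP and whose axes are the flange's). Camera axes: x right, y down, z forward; pixel columns grow to the right and rows downward; lengths in mm; the calibration is good to about 2 mm. A picture is of the moment at which its call begins: read the wrist's pose just before it. camera_info takes no time and is no camera call.
- env.job_done(): hands the job in; it is judged then, once.
Trained networks look in the newest picture that a camera, given by its name, has taken for a name from the list of things; names that differ only in an ending like _2 or _b are one class to them, and where a whole thing is asked for, a point or a joint stands for the part that bears it (a point fixed in the world has none). Each returns a list of dicts, best first, with "conf" (0 to 1); they miss things now and then, are a little off and sometimes report something else, mostly with a low value. They report only what shows in the picture. A call takes as long as a camera call. They do not tell look-alikes from the thing itself.
- optics.silhouettes(camera, name): "mask" (400x640 bool, what is visible of it) and "at" ([column, row] in pixels, amid what is visible of it).
- optics.place_of(camera, name): "at" ([column, row] in pixels: a listed point, or the origin of a listed thing).
The state is a dict: "time_s": time; "qpos": joint angles; "qvel": joint speeds; "effort": joint torques, N m; "ee_pos": TCP position; "ee_rot": TCP orientation; "force": force on the tool from outside, world axes, zero at the start; "torque": the same for the moment, N m; "gripper_width": finger opening in mm; "gripper_force": force on a finger pad.
Only numpy, scipy, OpenCV 4.12 (cv2) and the standard library are available. Lean on these libraries where they do the work, as an engineer would, in place of code of your own. Each camera call takes 0.05 s, during which the arm holds its last target. There are 200 camera calls.

## Working session

There is one attempt and no reset: what is moved stays moved. The work goes in short steps, Python scripts to look and compute and a tool call to move; the robot and the scene stay as the last step left them, time stands still between calls to the robot, and variables do not carry over. Pictures are saved under pics/ and viewed, at most 10 in all, crops included, and the job is handed in when it is done.

Besides the shell and the picture viewer there is one more tool, called after ">>>" as name(argument=value, ...), one argument or row to a line, values as JSON. send_rows: Moves the arm, as the interface text tells. Its arguments: {"type":"object","properties":{"targets":{"type":"array"},"grip_force":{"type":"number"}},"required":["targets"]}

```bash
mkdir -p pics; cat > h.py <<'E'
import numpy as np, cv2
from workcell import env, optics
from scipy.spatial.transform import Rotation as Ro
def cam(n):
    c=optics.camera_info(n); K=np.array(c["camera_matrix"])
    if "R" in c: return K,c["k1"],np.array(c["R"]),np.array(c["t"])
    s=env.state(); M=np.array(c["mount"]); T=np.eye(4)
    T[:3,:3]=Ro.from_euler('xyz',s["ee_rot"],degrees=True).as_matrix(); T[:3,3]=s["ee_pos"]
    W=np.linalg.inv(T@M); return K,c["k1"],W[:3,:3],W[:3,3]
def slopes(K,k1,uv):
    return cv2.undistortPoints(np.array(uv,float).reshape(-1,1,2),K,np.array([k1,0,0,0,0.]))[:,0]
def world(c,uv,d):  # pixels + depth -> world
    K,k1,R,t=c; s=slopes(K,k1,uv); d=np.asarray(d,float).reshape(-1,1)
    return (np.c_[s,np.ones(len(s))]*d-t)@R
def ray(c,uv):
    K,k1,R,t=c; s=slopes(K,k1,uv); return -R.T@t, np.c_[s,np.ones(len(s))]@R
def atz(c,uv,z):
    o,d=ray(c,uv); return o+d*((z-o[2])/d[:,2])[:,None]
def save(n,img): cv2.imwrite(f"pics/{n}.png",img[:,:,::-1])
E
python3 - <<'E'
from h import *
np.set_printoptions(precision=1,suppress=True)
print(env.state(), env.grasp_offset)
for n in("scene","side"):
    p,d=optics.grab_frame(n); save(n+"0",p); c=cam(n); print(n,-c[2].T@c[3])
    for nm,z in(("tin_a_center",55),("tray_blue",0),("tray_red",0),("can_black",0),("can_cream",0),("jar",0),("screwdriver",10),("brush",10),("tape",0)):
        for r in optics.place_of(n,nm):
            if r["conf"]>.2: print(nm,round(r["conf"],2),np.array(r["at"]),atz(c,[r["at"]],z)[0])
    for r in optics.silhouettes(n,"tin_a_center"):
        m=r["mask"]&(d>0); v,u=np.nonzero(m); w=world(c,np.c_[u,v],d[v,u])
        print("sil",round(r["conf"],2),np.array(r["at"]),m.sum(),np.percentile(w,[2,50,98],axis=0).ravel(),p[m].mean(0))
E
```

```text
{'time_s': 0.0, 'qpos': array([-1.1, 18.4, 89.7, -0. , 72. , -1.1]), 'qvel': array([-0.1, -0.1,  0.1, -0. ,  0. ,  0.1]), 'effort': array([ -0. , -41.2, -23.2,   0.1,   0. ,  -0. ]), 'ee_pos': array([574.5,   0. , 213.1]), 'ee_rot': array([-179.9,   -0. ,   90. ]), 'force': array([ 1.5, -0.6,  0.3]), 'torque': array([ 0., -0.,  0.]), 'gripper_force': 0.0, 'gripper_width': 91.10831084229326} 18.8
scene [ 876.  -427.4  851.1]
tin_a_center 0.89 [300.2 164.8] [453.8  69.9  55. ]
tin_a_center 0.75 [251.6 161.9] [338.1  -4.4  55. ]
tray_blue 0.83 [359.7 129.6] [487.7 335.    0. ]
tray_red 0.67 [219.1 282.4] [ 494.7 -303.2    0. ]
can_black 0.83 [425.3 186.6] [762.9 257.9   0. ]
can_cream 0.86 [316.6 327.3] [ 747.9 -246.8    0. ]
can_cream 0.58 [325.6 270.2] [ 683.4 -122.9    0. ]
jar 0.76 [391.2 248.1] [783.4  28.    0. ]
screwdriver 0.72 [380.2 208.3] [699.5 109.3  10. ]
brush 0.96 [325.3 268.1] [ 681.9 -122.5   10. ]
sil 0.75 [250.9 158.8] 940 [292.8 -40.8  -0.9 362.1 -19.2  85.9 380.5  21.6 109.8] [65.3 42.3 82.2]
sil 0.57 [303.4 167. ] 805 [431.5 -14.7   0.7 479.5  46.6  81.3 527.5  92.3 219. ] [95.6 97.  96.2]
side [ -0.4 922.5 974.3]
tin_a_center 0.98 [386.1 218.4] [347.9  -7.6  55. ]
tin_a_center 0.89 [336.3 216.3] [462.   59.4  55. ]
tray_blue 0.89 [268.8 294.6] [484.2 334.4   0. ]
tray_red 0.92 [383.8 159.9] [ 498.2 -306.3    0. ]
can_black 0.93 [206.3 229.2] [759.  250.7   0. ]
can_cream 0.64 [307.9 146.9] [ 740.9 -229.2    0. ]
can_cream 0.47 [191.1 261.1] [713.1 358.9  -0. ]
screwdriver 0.53 [254.8 213.5] [680.7 135.2  10. ]
brush 0.63 [302.1 169. ] [ 683.4 -108.1   10. ]
tape 0.89 [189.7 259.3] [720.3 356.4   0. ]
sil 0.85 [384.5 216.2] 1036 [316.5 -36.9   3.2 341.5  11.   81.9 375.4  23.7 111. ] [ 81.3  53.9 101.8]
sil 0.6 [337.1 219.5] 1049 [430.2  35.4   1.9 453.5  83.3  80.2 490.7  97.5 111.2] [127.8 126.3 125.9]
```

View pics/scene0.png

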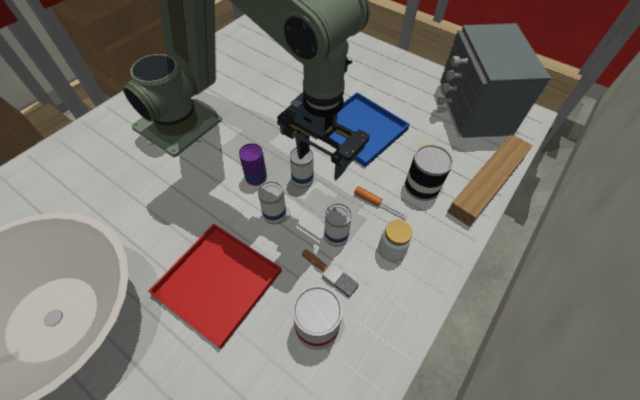

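View pics/side0.png

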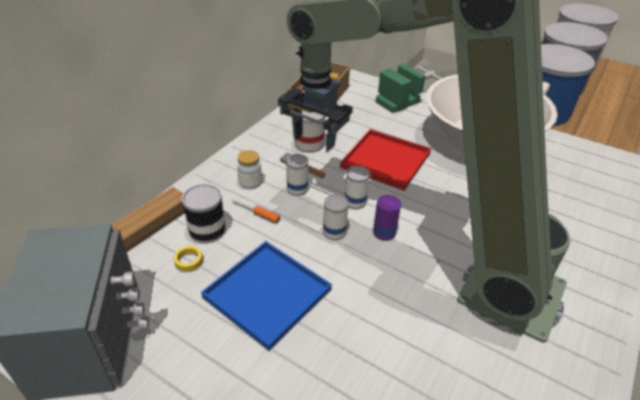

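The scene view shows three white tins at about (302,167), (273,203) and (337,225). The purple lookalike is at (253,165), the red tray at (217,284) and the blue tray at (368,128). The side view has the same tins at (335,217), (357,187) and (297,175). Next I'll fit the tins and trays with depth from both views.

```bash
python3 - <<'E'
from h import *
from scipy.optimize import least_squares
np.set_printoptions(precision=1,suppress=True)
v,u=np.mgrid[0:400,0:640]; uv=np.c_[u.ravel(),v.ravel()]
W={};P={}
for n in("scene","side"):
    p,d=optics.grab_frame(n); c=cam(n); w=world(c,uv,d.ravel()); ok=d.ravel()>0
    W[n]=w[ok];P[n]=p.reshape(-1,3)[ok].astype(int)
    W[n+'c']=c
rough={"1":((302,167),(335,217)),"2":((273,203),(357,187)),"3":((337,225),(297,175)),"purple":((253,165),(386,218))}
for k,(a,b) in rough.items():
    # two-view triangulation
    (o1,d1),(o2,d2)=ray(W['scenec'],[a]),ray(W['sidec'],[b]); A=np.c_[d1[0],-d2[0]]
    s=np.linalg.lstsq(A,o2-o1,rcond=None)[0]; X=(o1+d1[0]*s[0]+o2+d2[0]*s[1])/2
    print(k,"tri",X)
    for n in("scene","side"):
        w=W[n]; m=(np.hypot(*(w[:,:2]-X[:2]).T)<55)&(w[:,2]>15)&(w[:,2]<125)
        q=w[m]; top=q[q[:,2]>103]; wall=q[q[:,2]<98]
        f=least_squares(lambda x:np.hypot(*(wall[:,:2]-x).T)-32,X[:2],loss='soft_l1',f_scale=2)
        print(n,len(top),"top",(top[:,:2].min(0)+top[:,:2].max(0))/2,np.median(top[:,2]),"fit",f.x,np.median(abs(f.fun)))
for nm,ch in(("blue",2),("red",0)):
    for n in("scene","side"):
        q=P[n]; o=[i for i in range(3) if i!=ch]; m=(q[:,ch]>1.8*q[:,o[0]])&(q[:,ch]>1.8*q[:,o[1]])&(q[:,ch]>60)
        w=W[n][m]; w=w[(abs(w[:,0]-490)<170)&(abs(abs(w[:,1])-320)<150)&(w[:,2]<35)]
        r=cv2.minAreaRect(w[:,:2].astype(np.float32)); print(nm,n,len(w),r,np.percentile(w[:,2],[5,50,98]))
# occupancy of other high things
for n in("jar","can_black","can_cream","tape"):
    pass
E
```

```text
1 tri [463.1  65.5  56.6]
scene 220 top [462.4  64.7] 106.04389080023252 fit [462.4  66. ] 0.4902762000700207
side 339 top [462.5  65.2] 106.42735856865916 fit [462.7  63.8] 0.9881342744226842
2 tri [475.7 -75.3  56.7]
scene 415 top [475.8 -74.4] 105.58443855843522 fit [474.9 -74. ] 0.47525582405999245
side 284 top [475.1 -75.9] 106.33175411630779 fit [475.  -76.3] 1.111755940674314
3 tri [647.9 -27.7  55.2]
scene 455 top [648.1 -27.6] 105.5271759866111 fit [647.8 -27.3] 0.410457949988686
side 263 top [647.9 -28.9] 106.47679768324556 fit [647.7 -29.4] 1.1672586148121002
purple tri [348.8  -9.8  54.3]
scene 317 top [348.   -8.7] 105.542840710227 fit [348.   -8.5] 0.6358126018290271
side 336 top [347.4  -8.7] 106.48000019126061 fit [348.4 -10.6] 1.0177467354630778
blue scene 516 ((490.19207763671875, 333.76837158203125), (220.1031494140625, 219.9107666015625), 82.73921966552734) [ 3.7 13.5 24.6]
blue side 6558 ((487.97125244140625, 336.61456298828125), (223.1345977783203, 222.41754150390625), 83.3277359008789) [ 1.9  5.4 25. ]
red scene 8473 ((492.898193359375, -305.3957214355469), (221.90411376953125, 220.1182098388672), 2.98581862449646) [ 2.2  5.  25.3]
red side 2964 ((490.5954895019531, -306.08087158203125), (221.00941467285156, 231.80572509765625), 2.130756378173828) [ 2.5  6.7 26.6]
```

>>> send_rows(
  targets=[
    [[0,0,0,-0.14,0.08,0,-1],[0,0,0,-0.14,0.08,0,-1],[0,0,0,-0.14,0.08,0,-1],[0,0,0,-0.14,0.085,0,-1],[0,0,0,0,0,0,-1],[0,0,0,0,0,0,-1],[0,0,0,0,0,0,-1]],
  ],
  grip_force=40,
)

```text
time_s: 1.9
ee_pos: [464.0, 64.8, 214.2]
ee_rot: [179.9, 0.0, 90.0]
force: [-0.1, 0.3, -0.4]
gripper_width: 91.2
gripper_force: 0.0
```

```bash
cat > weigh.py <<'E'
from h import *
np.set_printoptions(precision=2,suppress=True)
F=[];E=[]
for i in range(12):
    optics.grab_frame("wrist"); s=env.state(); F.append(s["force"]); E.append(s["effort"])
F=np.array(F);E=np.array(E)
print("F",F.mean(0),F.std(0),"E",E.mean(0),"p",s["ee_pos"],s["ee_rot"],"w",s["gripper_width"],s["gripper_force"],"t",s["time_s"])
E
python3 weigh.py
```

```text
F [ 0.14 -0.   -0.18] [0.4  0.54 0.43] E [  0.03 -31.31 -22.64   0.08   0.03  -0.  ] p [463.04  64.97 213.97] [180.   0.  90.] w 91.5225428774734 0.0 t 2.5
```

>>> send_rows(
  targets=[
    [[0,0,0,0,0,-0.2,-1],[0,0,0,0,0,-0.2,-1],[0,0,0,0,0,-0.2,-1],[0,0,0,0,0,-0.15,-1],[0,0,0,0,0,-0.07,-1],[0,0,0,0,0,0,-1],[0,0,0,0,0,0,1],[0,0,0,0,0,0,1],[0,0,0,0,0,0,1],[0,0,0,0,0,0,1],[0,0,0,0,0,0,1],[0,0,0,0,0,0,1]],
  ],
  grip_force=40,
)

```text
time_s: 3.7
ee_pos: [462.6, 65.1, 50.8]
ee_rot: [-180.0, -0.0, 90.0]
force: [-3.3, 0.3, 7.3]
gripper_width: 63.6
gripper_force: 40.0
```

>>> send_rows(
  targets=[
    [[0,0,0,0,0,0.05,1],[0,0,0,0,0,0.1,1],[0,0,0,0,0,0.15,1],[0,0,0,0,0,0.15,1],[0,0,0,0,0,0.15,1],[0,0,0,0,0,0.1,1],[0,0,0,0,0,0,1],[0,0,0,0,0,0,1],[0,0,0,0,0,0,1],[0,0,0,0,0,0,1]],
  ],
)

```text
time_s: 4.7
ee_pos: [462.0, 64.8, 188.4]
ee_rot: [-179.8, 0.0, 90.0]
force: [0.1, 0.1, -5.3]
gripper_width: 63.6
gripper_force: 40.0
```

```bash
python3 weigh.py
```

```text
F [-0.05 -0.09 -5.88] [0.48 0.39 0.76] E [ -0.   -34.37 -24.1    0.07   0.04  -0.  ] p [463.04  65.01 190.01] [179.99  -0.    90.  ] w 63.53035024702605 39.99815583229065 t 5.3
```

```bash
python3 weigh.py
```

```text
F [ 0.01 -0.02 -5.83] [0.35 0.37 0.59] E [  0.   -34.39 -24.16   0.07   0.03   0.  ] p [463.02  64.98 189.97] [180.   0.  90.] w 63.865448783321355 39.99817192554474 t 5.9
```

>>> send_rows(
  targets=[
    [[0,0,0,-0.01,0.08,0,1],[0,0,0,-0.01,0.16,0,1],[0,0,0,-0.01,0.22,0,1],[0,0,0,-0.01,0.22,0,1],[0,0,0,-0.01,0.22,0,1],[0,0,0,-0.01,0.22,0,1],[0,0,0,-0.01,0.2,0,1],[0,0,0,-0.01,0.16,0,1],[0,0,0,0,0.08,0,1],[0,0,0,0,0.04,0,1],[0,0,0,0,0,0,1],[0,0,0,0,0,0,1]],
  ],
)

```text
time_s: 7.1
ee_pos: [447.1, 383.6, 189.8]
ee_rot: [-180.0, 0.1, 90.0]
force: [0.0, -0.1, -4.9]
gripper_width: 63.4
gripper_force: 40.0
```

>>> send_rows(
  targets=[
    [[0,0,0,0,0,-0.06,1],[0,0,0,0,0,-0.12,1],[0,0,0,0,0,-0.15,1],[0,0,0,0,0,-0.15,1],[0,0,0,0,0,-0.1,1],[0,0,0,0,0,-0.06,1],[0,0,0,0,0,-0.02,1],[0,0,0,0,0,-0.01,1],[0,0,0,0,0,0,1],[0,0,0,0,0,0,1]],
  ],
)

```text
time_s: 8.1
ee_pos: [447.7, 385.5, 57.1]
ee_rot: [179.9, -0.1, 90.0]
force: [0.3, 1.0, -6.0]
gripper_width: 63.6
gripper_force: 40.0
```

>>> send_rows(
  targets=[
    [[0,0,0,0,0,-0.005,1],[0,0,0,0,0,-0.003,1],[0,0,0,0,0,0,1],[0,0,0,0,0,0,1]],
  ],
)

```text
time_s: 8.5
ee_pos: [447.6, 385.6, 55.8]
ee_rot: [179.9, -0.1, 90.0]
force: [-1.7, -0.7, 6.1]
gripper_width: 63.5
gripper_force: 40.0
```

Contact made. Release, rise, and head for tin 2.

>>> send_rows(
  targets=[
    [[0,0,0,0,0,0,-1],[0,0,0,0,0,0,-1],[0,0,0,0,0,0,-1],[0,0,0,0,0,0,-1],[0,0,0,0,0,0,-1],[0,0,0,0,0,0.1,-1],[0,0,0,0,0,0.2,-1],[0,0,0,0,0,0.2,-1],[0,0,0,0,0,0.18,-1],[0,0,0,0,0,0,-1]],
  ],
)

```text
time_s: 9.5
ee_pos: [449.5, 387.1, 196.2]
ee_rot: [179.5, -0.4, 90.0]
force: [0.5, 0.3, -0.6]
gripper_width: 91.2
gripper_force: 0.0
```

>>> send_rows(
  targets=[
    [[0,0,0,0.01,-0.08,0,-1],[0,0,0,0.01,-0.18,0,-1],[0,0,0,0.01,-0.22,0,-1],[0,0,0,0.01,-0.22,0,-1],[0,0,0,0.01,-0.22,0,-1],[0,0,0,0.01,-0.22,0,-1],[0,0,0,0.01,-0.22,0,-1],[0,0,0,0.01,-0.22,0,-1],[0,0,0,0.01,-0.22,0,-1],[0,0,0,0.02,-0.22,0,-1],[0,0,0,0.02,-0.18,0,-1],[0,0,0,0.01,-0.1,0,-1]],
  ],
)

```text
time_s: 10.7
ee_pos: [473.0, -78.2, 188.5]
ee_rot: [-179.8, 0.0, 89.8]
force: [-0.4, 0.3, 0.2]
gripper_width: 91.3
gripper_force: 0.0
```

>>> send_rows(
  targets=[
    [[0,0,0,0,0,0,-1],[0,0,0,0,0,0,-1],[0,0,0,0,0,0,-1],[0,0,0,0,0,0,-1]],
  ],
)

```text
time_s: 11.1
ee_pos: [474.6, -74.0, 190.0]
ee_rot: [-180.0, -0.0, 90.1]
force: [-1.0, 0.2, 1.1]
gripper_width: 90.9
gripper_force: 0.0
```

```bash
python3 weigh.py; python3 - <<'E'
from h import *
p,d=optics.grab_frame("side"); save("side1",p)
E
```

```text
F [-0.27 -0.3  -0.11] [0.43 0.41 0.36] E [  0.01 -32.81 -22.     0.06   0.05   0.  ] p [475.04 -74.99 190.36] [180.  -0.  90.] w 91.08637825636382 0.0 t 11.7
```

View pics/side1.png

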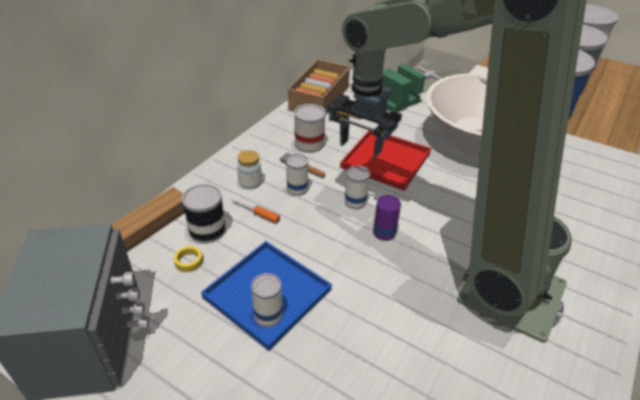

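Tin 1 stands upright in the blue tray at (267,300), and nothing else has moved. The gripper is above tin 2 at (357,187), so I'll grasp that next.

>>> send_rows(
  targets=[
    [[0,0,0,0,0,-0.1,-1],[0,0,0,0,0,-0.2,-1],[0,0,0,0,0,-0.2,-1],[0,0,0,0,0,-0.15,-1],[0,0,0,0,0,-0.05,-1],[0,0,0,0,0,0,-1],[0,0,0,0,0,0,1],[0,0,0,0,0,0,1],[0,0,0,0,0,0,1],[0,0,0,0,0,0,1],[0,0,0,0,0,0,1],[0,0,0,0,0,0,1]],
  ],
  grip_force=40,
)

```text
time_s: 12.95
ee_pos: [475.0, -75.1, 51.3]
ee_rot: [180.0, 0.0, 90.0]
force: [-3.0, 0.2, 6.5]
gripper_width: 63.8
gripper_force: 40.0
```

>>> send_rows(
  targets=[
    [[0,0,0,0,0,0.05,1],[0,0,0,0,0,0.1,1],[0,0,0,0,0,0.15,1],[0,0,0,0,0,0.15,1],[0,0,0,0,0,0.15,1],[0,0,0,0,0,0.1,1],[0,0,0,0,0,0,1],[0,0,0,0,0,0,1],[0,0,0,0,0,0,1],[0,0,0,0,0,0,1]],
  ],
)

```text
time_s: 13.95
ee_pos: [473.9, -74.8, 188.7]
ee_rot: [-179.8, -0.0, 90.0]
force: [0.1, 0.4, -6.6]
gripper_width: 63.4
gripper_force: 40.0
```

```bash
python3 weigh.py
```

```text
F [-0.4  -0.03 -6.52] [0.49 0.55 0.5 ] E [  0.   -35.96 -24.39   0.06   0.06  -0.  ] p [475.02 -74.99 190.42] [179.99  -0.    90.  ] w 63.65687382411761 39.99588489532471 t 14.55
```

>>> send_rows(
  targets=[
    [[0,0,0,-0.02,0.08,0,1],[0,0,0,-0.02,0.16,0,1],[0,0,0,-0.02,0.22,0,1],[0,0,0,-0.02,0.22,0,1],[0,0,0,-0.02,0.22,0,1],[0,0,0,-0.02,0.22,0,1],[0,0,0,-0.02,0.22,0,1],[0,0,0,-0.02,0.22,0,1],[0,0,0,-0.02,0.16,0,1],[0,0,0,0,0.08,0,1],[0,0,0,0,0.04,0,1],[0,0,0,0,0,0,1]],
  ],
)

```text
time_s: 15.75
ee_pos: [439.2, 293.0, 190.2]
ee_rot: [180.0, 0.0, 90.0]
force: [0.3, -0.4, -6.2]
gripper_width: 63.8
gripper_force: 40.0
```

>>> send_rows(
  targets=[
    [[0,0,0,0,0,0,1],[0,0,0,0,0,-0.06,1],[0,0,0,0,0,-0.12,1],[0,0,0,0,0,-0.15,1],[0,0,0,0,0,-0.15,1],[0,0,0,0,0,-0.1,1],[0,0,0,0,0,-0.06,1],[0,0,0,0,0,-0.02,1],[0,0,0,0,0,-0.01,1],[0,0,0,0,0,-0.005,1],[0,0,0,0,0,0,1],[0,0,0,0,0,0,1]],
  ],
)

```text
time_s: 16.95
ee_pos: [439.7, 293.3, 56.4]
ee_rot: [179.9, -0.0, 90.0]
force: [1.1, -1.4, -2.7]
gripper_width: 63.6
gripper_force: 40.0
```

>>> send_rows(
  targets=[
    [[0,0,0,0,0,-0.003,1],[0,0,0,0,0,0,1],[0,0,0,0,0,0,-1],[0,0,0,0,0,0,-1],[0,0,0,0,0,0,-1],[0,0,0,0,0,0,-1],[0,0,0,0,0,0,-1],[0,0,0,0,0,0.1,-1],[0,0,0,0,0,0.2,-1],[0,0,0,0,0,0.2,-1],[0,0,0,0,0,0.18,-1],[0,0,0,0,0,0,-1]],
  ],
)

```text
time_s: 18.15
ee_pos: [441.8, 294.8, 196.1]
ee_rot: [179.4, -0.4, 90.0]
force: [-0.3, -0.5, 0.3]
gripper_width: 91.5
gripper_force: 0.0
```

>>> send_rows(
  targets=[
    [[0,0,0,0.05,-0.08,0,-1],[0,0,0,0.1,-0.16,0,-1],[0,0,0,0.12,-0.18,0,-1],[0,0,0,0.12,-0.18,0,-1],[0,0,0,0.12,-0.18,0,-1],[0,0,0,0.12,-0.18,0,-1],[0,0,0,0.12,-0.18,0,-1],[0,0,0,0.12,-0.18,0,-1],[0,0,0,0.12,-0.18,0,-1],[0,0,0,0.055,-0.105,0,-1],[0,0,0,0,0,0,-1],[0,0,0,0,0,0,-1]],
  ],
)

```text
time_s: 19.35
ee_pos: [647.4, -28.0, 189.6]
ee_rot: [-179.9, -0.0, 89.9]
force: [-1.2, 0.8, 0.3]
gripper_width: 91.0
gripper_force: 0.0
```

>>> send_rows(
  targets=[
    [[0,0,0,0,0,0,-1],[0,0,0,0,0,0,-1]],
  ],
)

```text
time_s: 19.55
ee_pos: [647.4, -26.7, 190.8]
ee_rot: [-180.0, -0.0, 90.1]
force: [0.1, 0.5, -0.3]
gripper_width: 91.4
gripper_force: 0.0
```

```bash
python3 weigh.py
```

```text
F [-0.07 -0.1  -0.02] [0.39 0.48 0.6 ] E [  0.02 -48.24 -23.33   0.07   0.04   0.  ] p [648.01 -28.05 190.78] [180.   0.  90.] w 91.20548898545907 0.0 t 20.15
```

>>> send_rows(
  targets=[
    [[0,0,0,0,0,-0.1,-1],[0,0,0,0,0,-0.2,-1],[0,0,0,0,0,-0.2,-1],[0,0,0,0,0,-0.15,-1],[0,0,0,0,0,-0.05,-1],[0,0,0,0,0,0,-1],[0,0,0,0,0,0,1],[0,0,0,0,0,0,1],[0,0,0,0,0,0,1],[0,0,0,0,0,0,1],[0,0,0,0,0,0,1],[0,0,0,0,0,0,1]],
  ],
  grip_force=40,
)

```text
time_s: 21.35
ee_pos: [648.0, -28.0, 52.1]
ee_rot: [180.0, 0.0, 90.0]
force: [-2.6, -0.4, 5.6]
gripper_width: 63.6
gripper_force: 40.0
```

>>> send_rows(
  targets=[
    [[0,0,0,0,0,0.05,1],[0,0,0,0,0,0.1,1],[0,0,0,0,0,0.15,1],[0,0,0,0,0,0.15,1],[0,0,0,0,0,0.15,1],[0,0,0,0,0,0.1,1],[0,0,0,0,0,0,1],[0,0,0,0,0,0,1],[0,0,0,0,0,0,1],[0,0,0,0,0,0,1]],
  ],
)

```text
time_s: 22.35
ee_pos: [647.0, -27.9, 188.6]
ee_rot: [-179.8, -0.0, 90.0]
force: [-0.2, -0.8, -6.5]
gripper_width: 63.4
gripper_force: 40.0
```

```bash
python3 weigh.py
```

```text
F [-0.11 -0.19 -6.04] [0.57 0.62 0.39] E [  0.   -52.32 -25.76   0.07   0.05  -0.  ] p [647.99 -28.   190.85] [179.99   0.    90.  ] w 63.78687063311631 39.99506235122681 t 22.95
```

>>> send_rows(
  targets=[
    [[0,0,0,-0.03,0.08,0,1],[0,0,0,-0.06,0.16,0,1],[0,0,0,-0.06,0.2,0,1],[0,0,0,-0.06,0.2,0,1],[0,0,0,-0.06,0.2,0,1],[0,0,0,-0.06,0.2,0,1],[0,0,0,-0.06,0.2,0,1],[0,0,0,-0.06,0.2,0,1],[0,0,0,-0.06,0.2,0,1],[0,0,0,-0.02,0.12,0,1],[0,0,0,0,0.055,0,1],[0,0,0,0,0,0,1]],
  ],
)

```text
time_s: 24.15
ee_pos: [541.6, 336.4, 190.7]
ee_rot: [180.0, -0.0, 90.1]
force: [-0.2, 0.5, -5.8]
gripper_width: 63.8
gripper_force: 40.0
```

>>> send_rows(
  targets=[
    [[0,0,0,0,0,0,1],[0,0,0,0,0,-0.06,1],[0,0,0,0,0,-0.12,1],[0,0,0,0,0,-0.15,1],[0,0,0,0,0,-0.15,1],[0,0,0,0,0,-0.1,1],[0,0,0,0,0,-0.06,1],[0,0,0,0,0,-0.02,1],[0,0,0,0,0,-0.01,1],[0,0,0,0,0,-0.005,1],[0,0,0,0,0,0,1],[0,0,0,0,0,0,1]],
  ],
)

```text
time_s: 25.35
ee_pos: [542.8, 335.1, 57.1]
ee_rot: [179.9, -0.0, 90.0]
force: [0.9, -1.8, -1.5]
gripper_width: 63.7
gripper_force: 40.0
```

>>> send_rows(
  targets=[
    [[0,0,0,0,0,-0.003,1],[0,0,0,0,0,0,1],[0,0,0,0,0,0,-1],[0,0,0,0,0,0,-1],[0,0,0,0,0,0,-1],[0,0,0,0,0,0,-1],[0,0,0,0,0,0,-1],[0,0,0,0,0,0.1,-1],[0,0,0,0,0,0.2,-1],[0,0,0,0,0,0.2,-1],[0,0,0,0,0,0.18,-1],[0,0,0,0,0,0,-1]],
  ],
)

```text
time_s: 26.55
ee_pos: [544.8, 336.8, 197.4]
ee_rot: [179.4, -0.4, 90.0]
force: [0.7, 0.9, 0.5]
gripper_width: 91.7
gripper_force: 0.0
```

>>> send_rows(
  targets=[
    [[0,0,0,0,-0.1,0,-1],[0,0,0,0,-0.2,0,-1],[0,0,0,0,-0.2,0,-1],[0,0,0,0,-0.2,0,-1],[0,0,0,0,-0.2,0,-1],[0,0,0,0,-0.2,0,-1],[0,0,0,0,-0.2,0,-1],[0,0,0,0,-0.2,0,-1],[0,0,0,0,-0.1,0,-1],[0,0,0,0,0,0,-1],[0,0,0,0,0,0,-1],[0,0,0,0,0,0,-1]],
  ],
)

```text
time_s: 27.75
ee_pos: [541.5, 15.6, 190.4]
ee_rot: [-179.9, -0.0, 90.0]
force: [0.5, 0.1, 0.2]
gripper_width: 91.1
gripper_force: 0.0
```

```bash
python3 - <<'E'
from h import *
from scipy.optimize import least_squares
np.set_printoptions(precision=1,suppress=True)
p,d=optics.grab_frame("side"); save("side2",p); c=cam("side")
v,u=np.nonzero(d>0); w=world(c,np.c_[u,v],d[v,u])
for X in((447,385),(439,293),(542,335)):
    m=(np.hypot(*(w[:,:2]-X).T)<50)&(w[:,2]>103)&(w[:,2]<130); q=w[m]
    wl=w[(np.hypot(*(w[:,:2]-X).T)<50)&(w[:,2]>35)&(w[:,2]<100)]
    f=least_squares(lambda x:np.hypot(*(wl[:,:2]-x).T)-32,X,loss='soft_l1')
    A=np.c_[q[:,:2]-X,np.ones(len(q))]; a=np.linalg.lstsq(A,q[:,2],rcond=None)[0]
    print(f.x,np.median(q[:,2]),"tilt",np.degrees(np.hypot(*a[:2])), "off tray",f.x-[489,335])
print(env.state()["time_s"])
E
```

```text
[449.5 386.1] 110.81763055963219 tilt 1.2723324735793 off tray [-39.5  51.1]
[440.9 293. ] 110.77524965851288 tilt 1.585289588154428 off tray [-48.1 -42. ]
[545.3 334.6] 110.77014306242862 tilt 1.637107564926478 off tray [56.3 -0.4]
27.8
```

View pics/side2.png

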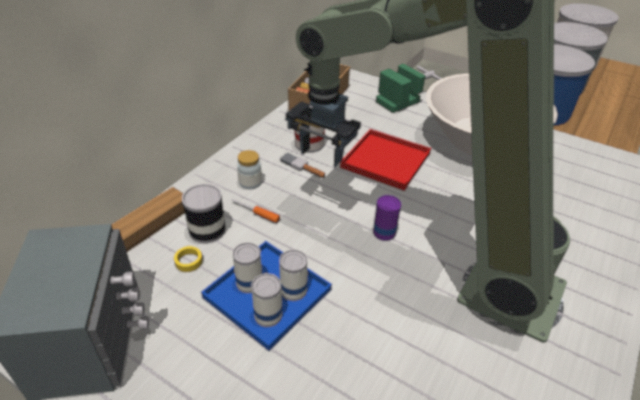

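All three tins stand upright in the blue tray, at (267,300), (293,275) and (247,267). The bystanders are undisturbed, so I'm handing the job in.

```bash
python3 -c "
from workcell import env
print(env.job_done())"
```

```text
the job is handed in; nothing more can be done
None
```

I handed the job in at about 28 s: all three tins weighed over 500 g (about 590, 655 and 615 g) and stand upright in the blue tray, with the bystanders untouched; the judge's result was not shown.

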